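# Switch on the bath pump with its long bar switch

### The arm

A 6-joint arm with a two-finger parallel gripper is mounted at the origin on the work surface. World frame = base frame: x ahead of the robot, y to its left, z up, the work surface at z = 0. Lengths are in m, angles in degrees, forces in N, time in s.
With the tool pointing down it reaches from about 0.25 to 0.725 m from the base axis. Payload 9.7 kg.
Tool frame: the origin (TCP) lies at the very end of the fingers, on their centre line; the grasp point (between the pads) lies 19 mm behind it; z points along the fingers, y is the direction in which the jaws open and shut (so a half turn about z gives the same grasp; the last joint's range is limited). The gripper opens to 85 mm and grips with 20 to 120 N. Pads are 22 mm wide; open, the fingers measure 114 mm over their backs; the gripper's body (76 mm by 85 mm) begins 54 mm behind the grasp point. The pads swing forward as they close: fully open they stand 13 mm farther back than shut.
Start: joints at [73.568, 4.979, 10.078, 95.1, 0, 90], TCP at [0.156, 0.528, 0.231] pointing down, gripper open.
Joint ranges: [-179.16, 179.16], [-48.56, 103.87], [-65.8, 70.77], [-126.05, 130.52], [-82.76, 87.17], [-180, 180]. Speed limits (degrees/s): [127.2, 127.2, 147.25, 180, 180, 180].

### API

Orientations are given as [roll, pitch, yaw] about the fixed x, y, z axes, in that order (R = Rz(yaw) Ry(pitch) Rx(roll)).
In Python, from workcell import bot gives the robot as it stands.
- The arm moves only by the shell command python3 -m pendant 'ROWS' [FORCE]. ROWS is JSON, a list that holds one entry, the list of rows, each a list of 7 numbers: the shift along the tool's x, y, z in cm, then the turn, a rotation vector about the tool's x, y, z in rad, then the opening in per cent of the stroke, from 0 (shut) to 100 (fully open). In form: [[[dx, dy, dz, ax, ay, az, gripper], ...]]. A call has 1 to 5 rows; each row shifts and turns the pose as measured when the row begins, along the tool's axes as they then stand; what a row does not reach is not made up. A row lasts 1/12 s, in which the tool goes at most 41.7 mm and 7.16 degrees, less where a joint would pass 70% of its speed; a pose out of reach is approached as far as the arm can. A call with a gripper value outside its range is refused whole. The fingers move at their own pace and stop on an object; FORCE is the grip in N (left out, the last holds). Time passes only in rows, so rows that do not move let the fingers close. It gives the time, the measured TCP pose, the force and the opening at its end, in the units of the state.
- bot.get_obs(): the state, without advancing time (a new reading comes with each control period).
- bot.camera(name): name is "side" or "top" or "wrist"; returns the picture (400x640x3 uint8, red, green, blue); there is no depth.
- bot.get_calibration(name): a dict with "intrinsics" (3x3 intrinsics, pixels), "pose" (4x4, takes a point from camera to world coordinates); the wrist camera has in their place "T_tool_cam" (4x4, takes a point from camera to tool coordinates, whose origin is the TCP and whose axes are the flange's). Camera axes: x right, y down, z forward; pixel columns grow to the right and rows downward; lengths in m; the calibration is good to about 2 mm. A picture is of the moment at which its call begins: read the wrist's pose just before it. get_calibration takes no time and is no camera call.
- bot.job_done(): hands the job in, once; it reports no verdict.
Trained networks look in the newest picture that a camera, given by its name, has taken for a name from the list of things; names that differ only in an ending like _2 or _b are one class to them, and where a whole thing is asked for, a point or a joint stands for the part that bears it (a point fixed in the world has none). Each returns a list of dicts, best first, with "confidence" (0 to 1); they miss things now and then, are a little off and sometimes report something else, mostly with a low value. They report only what shows in the picture. A call takes as long as a camera call.
- bot.masks_of(camera, thing): "pixels" (400x640 bool, what is visible of it) and "extent" ([left, top, right, bottom] in pixels, round what is visible of it).
- bot.mark_of(camera, thing): "uv" ([column, row] in pixels: a listed point, or the origin of a listed thing).
The state is a dict: "time": time; "q": joint angles; "qd": joint speeds; "joint_efforts": joint torques, N m; "ee_pos": TCP position; "tcp_rot": TCP orientation; "wrist_force": force on the tool from outside, world axes, zero at the start; "torque": the same for the moment, N m; "opening": finger opening in m.
Only numpy, scipy, OpenCV 4.12 (cv2) and the standard library are available. Lean on these libraries where they do the work, as an engineer would, in place of code of your own. Each camera call takes 0.05 s, during which the arm holds its last target. There are 200 camera calls.

### The job

Switch on the thermostat bath's pump: on the wider of the two blue switch boxes, press the long hinged bar near its middle, straight down until it is fully home, so that both ends go down together and the bar stays down level. Leave the short bar on the narrower box raised.

Things in the scene. Friction and masses are not known exactly. Their poses are not given: they have to be found in the camera images.
- long_mid (a point): mid-length point on the top face of the long bar, 40 mm in front of its hinge line and 27 mm behind its front edge: the place to press. Height 69 to 71 mm above the table at the start, 60 mm when home (flush with the box top). Axes: x across the bar to the hinge (away from the robot, within 20 degrees), y along the bar, z out of its top (leans up to 16 degrees to the hinge until home)
- long_bar (a joint): angle of the long bar, a ribbed aluminium flap 270 x 64 x 8 mm hinged along its rear edge in the top of a fixed blue box 300 wide, 90 deep, 60 mm high. 0 rad: front edge fully raised (0 to 0.05 at the start), 0.28: home, a hard stop. Friction, no spring: about 6 N at long_mid moves it and it stays where left
- long_skew (a joint): twist of the long bar, one end ahead of the other: 0 rad is level (both ends even), limits +-0.1 rad (27 mm between the ends). Held by friction (0.32 N m), no spring: a 6 N press well over 60 mm from the middle, or a 16 N press over 20 mm from it, twists it, and it stays twisted
- short_bar (a joint): angle of the short bar (like the long one but 120 mm long, on a similar blue box 150 mm wide, beside the other on either side): 0 rad fully raised (0 to 0.05 at the start), 0.28 home. It is to stay raised

How it is judged (in metres and radians):
At the end, for the whole second after the job is handed in: the long bar is down within 0.07 rad of its home stop (about 3 mm at the pressing point) and stays there, level within 0.05 rad (its ends within 13 mm of each other in height), and the short bar is still raised (its angle under 0.12 rad) (value of joint long_bar above 0.21 rad and value of joint long_skew between -0.05 and 0.05 rad and value of joint short_bar below 0.12 rad); the robot touches nothing.
It fails at once if the ends of the long bar do not go down together (twisted by more than 0.08 rad, 21 mm between the ends) (value of joint long_skew above 0.08 rad or value of joint long_skew below -0.08 rad).
It fails at once if the short bar is pressed down (value of joint short_bar above 0.12 rad).
It also fails if it takes over 24 s, if anything falls off the work surface, if the arm or the gripper's body presses on something with over 40 N, if the wrist force passes 120 N, or if a joint passes its speed limit or range.

## Working session

There is one attempt and no reset: what is moved stays moved. The work goes in short steps, Python scripts to look and compute and a shell command to move; the robot and the scene stay as the last step left them, time stands still between calls to the robot, and variables do not carry over. Pictures are saved under pics/ and viewed, about 8 in all and at most 12, crops included, and the job is handed in when it is done.

```bash
mkdir -p pics
cat > h.py <<'E'
import numpy as np, cv2
from workcell import bot
def P(n):
    c=bot.get_calibration(n); K=np.array(c["intrinsics"]); T=np.linalg.inv(np.array(c["pose"])); return K@T[:3]
def tri(uvs):
    A=[]
    for n,(u,v) in uvs.items():
        p=P(n); A+= [u*p[2]-p[0], v*p[2]-p[1]]
    X=np.linalg.svd(np.array(A))[2][-1]; return X[:3]/X[3]
def onplane(n,uv,z):
    p=P(n); u,v=uv; A=np.array([u*p[2]-p[0], v*p[2]-p[1]]); return np.linalg.solve(A[:,:2],-A[:,2]*z-A[:,3])
E
python3 - <<'E'
from h import *
ims=[];m={}
for n in("top","side"):
    im=bot.camera(n)[:,:,::-1].copy()
    for th in("long_mid","short_bar"):
        for r in bot.mark_of(n,th)[:2]: 
            print(n,th,r)
            if th=="long_mid": m.setdefault(n,r["uv"])
            cv2.circle(im,tuple(int(x) for x in r["uv"]),4,(0,0,255) if th=="long_mid" else (0,255,0),1)
    for r in bot.masks_of(n,"long_bar")[:2]:
        print(n,r["extent"],r["confidence"],cv2.minAreaRect(np.argwhere(r["pixels"])[:,::-1].astype(np.float32)))
        c,_=cv2.findContours(r["pixels"].astype(np.uint8),0,2); cv2.drawContours(im,c,-1,(0,255,255),1)
    cv2.imwrite(f"pics/{n}.png",im)
if len(m)==2: print(tri(m))
for n in m: print(n,onplane(n,m[n],.07))
print(bot.get_obs())
E
```

```text
top long_mid {'uv': [404.4, 209.9], 'confidence': 0.65}Traceback (most recent call last):
  File "<stdin>", line 6, in <module>
ValueError: it knows: long_mid
```

Run:
```python
from h import *
m={}
for n in("top","side"):
    im=bot.camera(n)[:,:,::-1].copy()
    for r in bot.mark_of(n,"long_mid")[:3]: 
        print(n,r); m.setdefault(n,r["uv"])
        cv2.circle(im,tuple(int(x) for x in r["uv"]),4,(0,0,255),1)
    for th in("long_bar","short_bar"):
      try:
        for r in bot.masks_of(n,th)[:2]:
          print(n,th,r["extent"],r["confidence"],cv2.minAreaRect(np.argwhere(r["pixels"])[:,::-1].astype(np.float32)))
          c,_=cv2.findContours(r["pixels"].astype(np.uint8),0,2); cv2.drawContours(im,c,-1,(0,255,255) if th[0]=="l" else (0,255,0),1)
      except ValueError as e: print(e)
    cv2.imwrite(f"pics/{n}.png",im)
if len(m)==2: print(tri(m))
for n in m: print(n,onplane(n,m[n],.07))
print(bot.get_obs())
```

```text
top {'uv': [407.3, 209.6], 'confidence': 0.64}
top short_bar [141.4, 207.0, 207.8, 256.0] 0.58 ((173.68719482421875, 231.39849853515625), (37.11967468261719, 70.85371398925781), 78.2317123413086)
side {'uv': [325.4, 258.7], 'confidence': 0.92}
side long_bar [297.9, 219.3, 371.8, 312.4] 0.73 ((330.5570373535156, 268.0549011230469), (114.568115234375, 36.54302215576172), 65.69544982910156)
side short_bar [218.6, 164.9, 261.5, 185.2] 0.7 ((240.96151733398438, 175.30767822265625), (41.325164794921875, 16.086305618286133), 33.6900634765625)
[ 0.56503473 -0.14985386  0.06801942]
top [ 0.56598854 -0.15002509]
side [ 0.56155384 -0.15145387]
{'time': 0.5, 'q': array([7.35674149e+01, 4.98076209e+00, 1.00755842e+01, 9.50991739e+01,
       1.06409879e-03, 9.00003907e+01]), 'qd': array([ 0.12714218,  0.00723242,  0.04182701, -0.08284076, -0.02625848,
       -0.04104443]), 'joint_efforts': array([ 9.88919282e-06, -5.19641125e+01,  4.64549696e+01,  1.67760845e-03,
        4.95281085e-05,  8.55900055e-06]), 'ee_pos': array([0.15557865, 0.52752181, 0.2312427 ]), 'tcp_rot': array([-1.79995648e+02, -1.06406911e-03,  1.63567024e+02]), 'wrist_force': array([-0.65265008,  0.13365946,  0.55345096]), 'torque': array([0.00493057, 0.06369063, 0.0157841 ]), 'opening': 0.08508606396514168}
```

View pics/top.png

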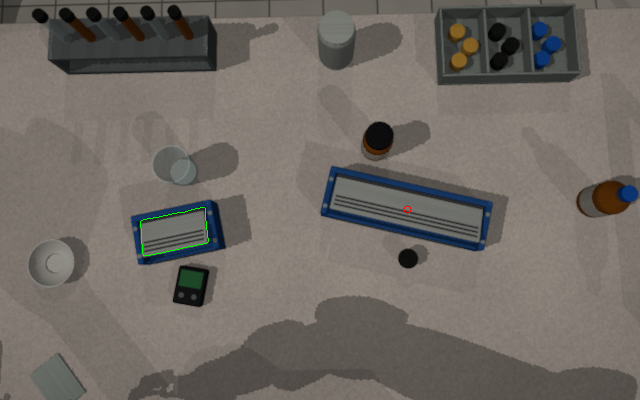

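View pics/side.png

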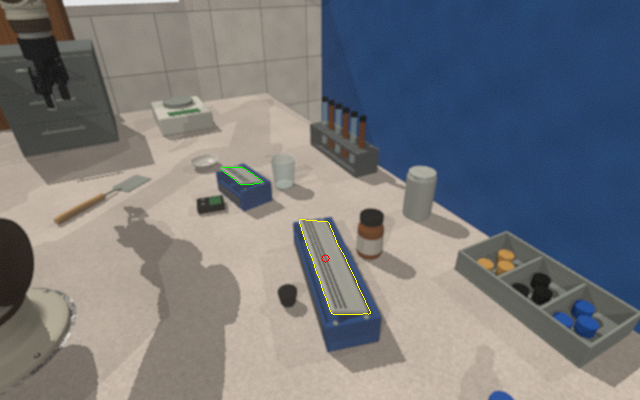

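Top view: the long bar is centred near (407,209) on the right-hand wide box, and the short bar is at (174,231) on the left. The mark is close to the middle of the bar, and the side view at (325,258) agrees. The target is about (0.565, -0.150, 0.068), with the bar yawed about -12°. Next I shut the gripper and move over at constant height.

```bash
python3 -m pendant '[[[-2.9,-2.65,0,0,0,0,0],[-2.9,-2.65,0,0,0,0,0],[-2.9,-2.65,0,0,0,0,0],[-2.9,-2.65,0,0,0,0,0],[-2.9,-2.65,0,0,0,0,0]]]' 40; python3 -c "
from h import *
print(bot.get_obs()['q'])"
```

```text
time: 0.92
ee_pos: [0.2569, 0.3587, 0.2279]
tcp_rot: [-179.8, -0.1, 164.1]
wrist_force: [0.5, -0.6, 0.9]
opening: 0.0256
[ 5.43838093e+01 -9.71068746e+00 -4.49270018e+00  9.53864501e+01
  1.40594138e-02  7.02401914e+01]
```

```bash
for i in 1 2; do :; done; python3 -m pendant '[[[-2.9,-2.65,0,0,0,0,0],[-2.9,-2.65,0,0,0,0,0],[-2.9,-2.65,0,0,0,0,0],[-2.9,-2.65,0,0,0,0,0],[-2.9,-2.65,0,0,0,0,0]]]'; python3 -m pendant '[[[-2.9,-2.65,0,0,0,0,0],[-2.9,-2.65,0,0,0,0,0],[-2.9,-2.65,0,0,0,0,0],[-2.9,-2.65,0,0,0,0,0],[-2.9,-2.65,0,0,0,0,0]]]'
```

```text
time: 1.33
ee_pos: [0.3625, 0.1831, 0.229]
tcp_rot: [180.0, 0.1, 164.3]
wrist_force: [0.9, 1.0, 1.3]
opening: -0.0001
time: 1.75
ee_pos: [0.4692, 0.006, 0.2311]
tcp_rot: [179.8, 0.3, 164.3]
wrist_force: [1.6, 0.1, 0.8]
opening: -0.0001
```

```bash
python3 -m pendant '[[[-2.7,-2.5,0,0,0,0,0],[-2.7,-2.5,0,0,0,0,0],[-2.7,-2.5,0,0,0,0,0],[-2.7,-2.5,0,0,0,0,0],[-2.6,-2.3,0,0,0,0,0]]]'; python3 -m pendant '[[[0,0,1,0,0,0,0],[0,0,0,0,0,0,0]]]'
python3 - <<'E'
from h import *
from scipy.spatial.transform import Rotation as R
o=bot.get_obs(); im=bot.camera("wrist")[:,:,::-1].copy()
c=bot.get_calibration("wrist");K=np.array(c["intrinsics"])
T=np.eye(4);T[:3,:3]=R.from_euler("xyz",o["tcp_rot"],degrees=True).as_matrix();T[:3,3]=o["ee_pos"]
T=T@np.array(c["T_tool_cam"])
for r in bot.mark_of("wrist","long_mid")[:2]:
    d=T[:3,:3]@np.linalg.solve(K,[*r["uv"],1]); print(r,T[:3,3]+d*(.07-T[2,3])/d[2])
    cv2.circle(im,tuple(int(x) for x in r["uv"]),4,(0,0,255),1)
for r in bot.masks_of("wrist","long_bar")[:1]:
    cc,_=cv2.findContours(r["pixels"].astype(np.uint8),0,2); cv2.drawContours(im,cc,-1,(0,255,255),1)
    q=cv2.boxPoints(cv2.minAreaRect(np.argwhere(r["pixels"])[:,::-1].astype(np.float32)))
    for u in q:
        d=T[:3,:3]@np.linalg.solve(K,[*u,1]); print(u,T[:3,3]+d*(.07-T[2,3])/d[2])
cv2.imwrite("pics/w.png",im); print(o["ee_pos"],o["tcp_rot"],o["q"])
for r in bot.camera("top"),: cv2.imwrite("pics/top2.png",r[:,:,::-1])
E
```

```text
time: 2.17
ee_pos: [0.568, -0.1598, 0.2321]
tcp_rot: [179.8, 0.5, 164.1]
wrist_force: [0.2, 1.1, 0.5]
opening: 0.0001
time: 2.33
ee_pos: [0.5706, -0.166, 0.2191]
tcp_rot: [179.9, 0.4, 163.8]
wrist_force: [-1.2, 1.5, -0.7]
opening: -0.0002
{'uv': [338.4, 170.5], 'confidence': 0.97} [ 0.56373373 -0.14964859  0.07      ]
[179.6565  146.96365] [ 0.50647296 -0.27393187  0.07      ]
[499.83997 134.78937] [ 0.57213611 -0.01077477  0.07      ]
[502.62646 208.07504] [ 0.63794965 -0.01706506  0.07      ]
[182.443   220.24933] [ 0.56856729 -0.29767195  0.07      ]
[ 0.57057812 -0.16596677  0.21905562] [179.85068879   0.38509335 163.8028254 ] [-1.62902919e+01  1.05295954e+01  1.48765621e+01  9.39621165e+01
  1.49936863e-01 -9.31155019e-02]
```

View pics/w.png

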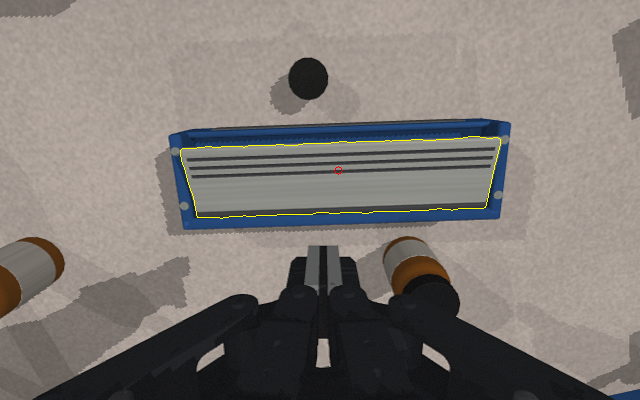

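The wrist view shows the mark at (338,170), midway along the bar: about (0.564, -0.150). This agrees with the first fix.

```bash
python3 -m pendant '[[[1.1,1.4,2,0,0,0,0],[0,0,3,0,0,0,0],[0,0,3,0,0,0,0],[0,0,3,0,0,0,0],[0,0,0.5,0,0,0,0]]]';python3 -m pendant '[[[0,0,0,0,0,0,0]]]'
```

```text
time: 2.95
ee_pos: [0.5661, -0.1415, 0.1126]
tcp_rot: [179.8, 1.5, 164.4]
wrist_force: [-1.0, 0.6, -1.7]
opening: 0.0002
time: 3.03
ee_pos: [0.5654, -0.1404, 0.1126]
tcp_rot: [179.8, 1.4, 164.5]
wrist_force: [-0.4, 0.9, 0.5]
opening: -0.0003
```

```bash
python3 -m pendant '[[[-0.1,-0.9,1,0,0,0,0],[0,0,1,0,0,0,0],[0,0,0.5,0,0,0,0],[0,0,0,0,0,0,0]]]'
```

```text
time: 3.37
ee_pos: [0.5664, -0.1497, 0.0919]
tcp_rot: [179.8, 1.8, 164.6]
wrist_force: [-0.2, -0.3, -0.1]
opening: -0.0002
```

```bash
python3 -m pendant '[[[0.1,0,0.7,0,0,0,0],[0,0,0.5,0,0,0,0],[0,0,0.4,0,0,0,0],[0,0,0.4,0,0,0,0]]]';python3 -m pendant '[[[0,0,0.4,0,0,0,0],[0,0,0.4,0,0,0,0]]]'
```

```text
time: 3.7
ee_pos: [0.5675, -0.1503, 0.0727]
tcp_rot: [179.8, 2.1, 164.5]
wrist_force: [-1.3, 0.1, -0.1]
opening: -0.0003
time: 3.87
ee_pos: [0.5676, -0.1503, 0.065]
tcp_rot: [179.8, 2.1, 164.5]
wrist_force: [-4.1, 1.1, 7.8]
opening: 0.0
```

```bash
python3 -m pendant '[[[0.1,0,0.3,0,0,0,0],[0,0,0.2,0,0,0,0]]]';python3 -m pendant '[[[0,0,0.15,0,0,0,0]]]'
```

```text
time: 4.03
ee_pos: [0.5669, -0.1501, 0.0603]
tcp_rot: [179.8, 2.1, 164.5]
wrist_force: [-4.9, 0.7, 5.8]
opening: 0.0
time: 4.12
ee_pos: [0.5669, -0.1501, 0.0598]
tcp_rot: [179.8, 2.1, 164.5]
wrist_force: [-8.4, 1.6, 19.4]
opening: 0.0002
```

The force rose to 19 N at z = 0.060, which is the home stop. I'll retreat and check.

```bash
python3 -m pendant '[[[0,0,-1,0,0,0,0],[0,0,-3,0,0,0,0],[0,0,-4,0,0,0,0],[0,0,-4,0,0,0,0],[0,0,-3,0,0,0,0]]]';python3 -m pendant '[[[3,0,-1,0,0,0,0],[3,0,0,0,0,0,0],[3,0,0,0,0,0,0],[0,0,0,0,0,0,0]]]'
python3 - <<'E'
from h import *
m={};im={}
for n in("top","side"):
    im[n]=bot.camera(n)[:,:,::-1].copy()
    for r in bot.mark_of(n,"long_mid")[:1]: m[n]=r["uv"]; print(n,r)
if len(m)==2: print(tri(m))
s=cv2.resize(im["side"][150:350,200:400],None,fx=2.5,fy=2.5)
old=cv2.imread("pics/side.png")[205:350,285:385]
cv2.imwrite("pics/s2.png",np.hstack([cv2.resize(old,None,fx=4,fy=4),cv2.resize(im["side"][205:350,285:385],None,fx=4,fy=4)]))
E
```

```text
time: 4.53
ee_pos: [0.5576, -0.148, 0.2071]
tcp_rot: [179.8, 1.3, 164.5]
wrist_force: [1.0, 0.4, 0.4]
opening: -0.0002
time: 4.87
ee_pos: [0.4718, -0.1242, 0.2235]
tcp_rot: [179.8, 2.0, 164.5]
wrist_force: [-1.3, 0.5, -0.2]
opening: 0.0002
top {'uv': [404.1, 213.1], 'confidence': 0.82}
side {'uv': [324.6, 263.9], 'confidence': 0.98}
[ 0.56174141 -0.14662259  0.05358182]
```

View pics/s2.png

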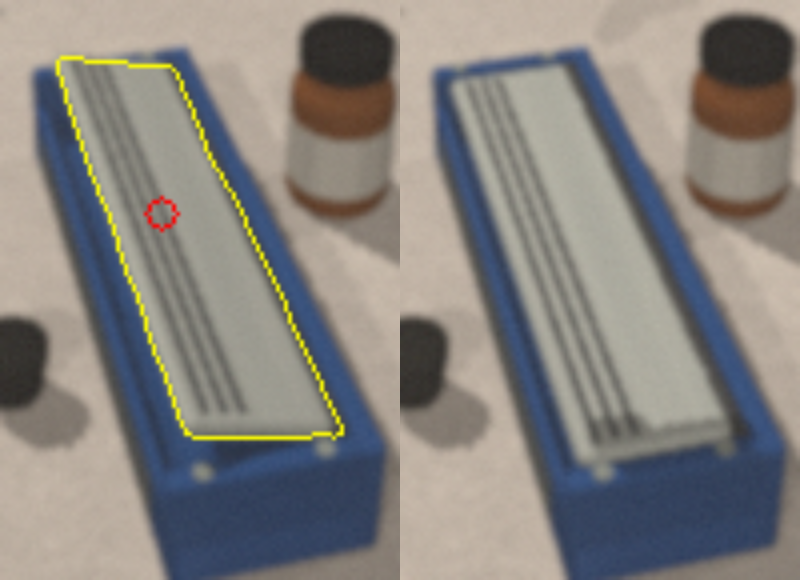

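Left is before, right is after. The bar is down, but its near end (590,440 in the crop) looks proud of the box while the far end (510,75) looks sunk, so it may be twisted. I'll overlay model outlines for several skews to measure it.

```bash
cat > fit.py <<'E'
from h import *
from scipy.optimize import least_squares
from scipy.spatial.transform import Rotation as R
# fits bar outline masks (top, side, wrist): params angle, skew, xy, yaw
def wP():
    o=bot.get_obs(); c=bot.get_calibration("wrist")
    T=np.eye(4);T[:3,:3]=R.from_euler("xyz",o["tcp_rot"],degrees=True).as_matrix();T[:3,3]=o["ee_pos"]
    return np.array(c["intrinsics"])@np.linalg.inv(T@np.array(c["T_tool_cam"]))[:3]
def corners(p):
    a,s,x,y,yaw=p; t=.28-a          # tilt up of the front edge
    B=np.array([[-.067,.135,0],[-.067,-.135,0],[-.003,-.135,0],[-.003,.135,0]])
    B=R.from_euler("y",t).apply(B+[.035,0,0]@np.eye(3)*0) # raise front: -x -> +z
    c=R.from_euler("y",t).apply([-.04,0,0]); ax=R.from_euler("y",t).apply([1,0,0])
    B=R.from_rotvec(s*ax).apply(B-c)+c
    return R.from_euler("z",yaw).apply(B)+[x,y,.06]
def proj(Pm,X):
    h=np.c_[X,np.ones(len(X))]@Pm.T; return h[:,:2]/h[:,2:]
def quad(mask):
    c=max(cv2.findContours(mask.astype(np.uint8),0,2)[0],key=cv2.contourArea); h=cv2.convexHull(c)
    return cv2.approxPolyN(h,4,ensure_convex=True).reshape(-1,2).astype(float)
E
python3 - <<'E'
from fit import *
ims={};Ps={};Q={}
for n in("top","side","wrist"):
    Ps[n]=wP() if n=="wrist" else P(n)
    ims[n]=bot.camera(n)[:,:,::-1].copy()
    r=bot.masks_of(n,"long_bar")
    if r: Q[n]=quad(r[0]["pixels"]); print(n,r[0]["confidence"],Q[n].tolist())
def res(p,names):
    e=[]
    for n in names:
        u=proj(Ps[n],corners(p)); d=np.linalg.norm(u[:,None]-Q[n][None],axis=2).argmin(1); e.append((u-Q[n][d]).ravel())
    return np.concatenate(e)
p0=[.28,0,.604,-.159,np.radians(-13)]
for names in [list(Q)]+[[k] for k in Q]:
    f=least_squares(lambda p:np.r_[res(p,names),(p-p0)/[.05,.1,.02,.02,.2]*.3],p0,loss="soft_l1"); print(names,f.x.round(4),np.abs(res(f.x,names)).round(1).tolist())
    if len(names)>1: best=f.x
for n,im in ims.items():
    cv2.imwrite(f"pics/r_{n}.png",im)
    for p,c in((best,(0,255,255)),): cv2.polylines(im,[np.round(proj(Ps[n],corners(p))*8).astype(int)],True,c,1,cv2.LINE_AA,3)
w=ims["wrist"]; cv2.imwrite("pics/w2.png",w)
E
```

```text
top 0.81 [[442.0, 196.0], [408.0, 228.0], [329.0, 210.0], [337.0, 172.0]]
side 0.81 [[372.0, 314.0], [329.0, 322.0], [295.0, 225.0], [329.0, 220.0]]
wrist 0.67 [[456.0, 298.0], [194.0, 304.0], [185.0, 240.0], [462.0, 234.0]]
['top', 'side', 'wrist'] [ 0.3598  0.0176  0.6047 -0.1586 -0.2405] [0.6, 1.3, 34.2, 45.3, 41.4, 10.6, 0.2, 2.4, 3.5, 0.2, 3.9, 0.0, 0.7, 1.9, 2.1, 0.9, 1.0, 2.9, 2.0, 2.7, 0.6, 3.3, 0.8, 1.8]
['top'] [ 0.4725  0.7322  0.6144 -0.1284 -0.276 ] [0.8, 0.3, 22.6, 0.4, 3.1, 0.5, 0.8, 0.3]
['side'] [ 0.3011  0.0116  0.6014 -0.162  -0.2557] [3.5, 0.2, 1.5, 0.0, 2.5, 0.0, 1.7, 0.3]
['wrist'] [ 0.3475 -0.0012  0.6031 -0.1579 -0.2469] [0.8, 1.4, 1.0, 1.4, 0.4, 4.2, 0.3, 3.8]
```

View pics/w2.png

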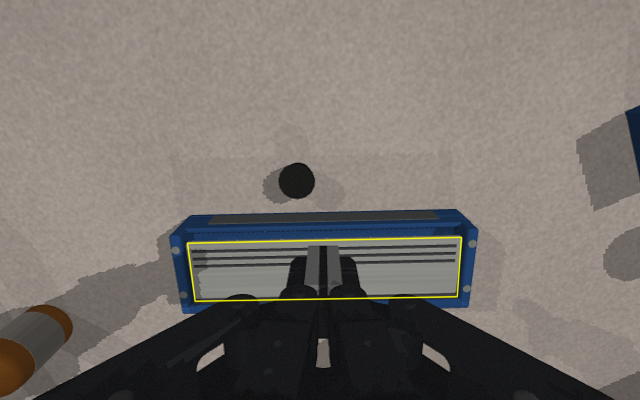

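The three-view fit gives a small skew of about 0.01–0.02, but the arm blocks the top view. I'll move clear and check with overlays, using the box outline as reference.

```bash
python3 -m pendant '[[[3,3,0,0,0,0,0],[2,3.5,0,0,0,0,0],[0,3.5,0,0,0,0,0],[0,3.5,0,0,0,0,0],[0,3.5,0,0,0,0,0]]]'
python3 - <<'E'
from fit import *
ims={};Ps={};Q={}
for n in("top","side"):
    Ps[n]=P(n); ims[n]=bot.camera(n)[:,:,::-1].copy()
    r=bot.masks_of(n,"long_bar")
    if r: Q[n]=quad(r[0]["pixels"]); print(n,r[0]["confidence"],Q[n].tolist())
im=ims["side"]; crop=lambda i:cv2.resize(i[205:350,285:385],None,fx=4,fy=4,interpolation=cv2.INTER_CUBIC)
out=[crop(im)]
o=crop(im)
for s,c in((0,(0,255,255)),(.05,(0,0,255)),(-.05,(0,255,0))):
    u=(proj(Ps["side"],corners([.28,s,.603,-.159,-.243]))-[285,205]+.5)*4
    cv2.polylines(o,[np.round(u*8).astype(int)],True,c,1,cv2.LINE_AA,3)
cv2.imwrite("pics/s3.png",np.hstack([out[0],o]))
t=ims["top"][155:265,305:505]; cv2.imwrite("pics/t3.png",cv2.resize(t,None,fx=4,fy=4,interpolation=cv2.INTER_CUBIC))
E
```

```text
time: 5.78
ee_pos: [0.4725, 0.0516, 0.2185]
tcp_rot: [179.9, 1.8, 163.9]
wrist_force: [1.3, -0.1, -0.4]
opening: 0.0001
top 0.86 [[484.0, 205.0], [476.0, 244.0], [329.0, 210.0], [337.0, 171.0]]
side 0.93 [[373.0, 313.0], [329.0, 322.0], [296.0, 226.0], [328.0, 221.0]]
```

View pics/s3.png

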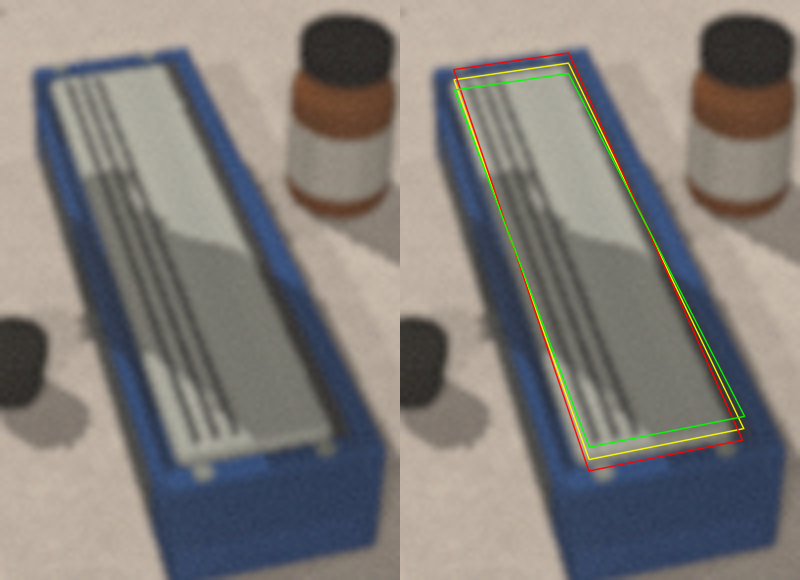

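View pics/t3.png

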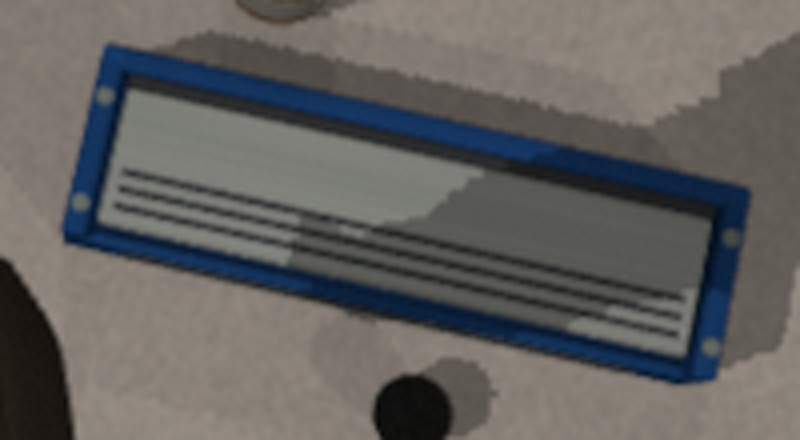

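The outline lies between the level (yellow) and -0.05 (green) cases, so the near (−y) end may be a few mm proud. Image accuracy is marginal against the 0.05 limit. I'll touch the near end gently down to just above flush (z ≈ 0.061), which shows any tilt and also levels it.

```bash
python3 -m pendant '[[[-1.9,-3.4,0,0,0,0,0],[-1.9,-3.4,0,0,0,0,0],[-1.9,-3.4,0,0,0,0,0],[-1.9,-3.4,0,0,0,0,0],[-1.8,-3.3,0,0,0,0,0]]]'; python3 -m pendant '[[[-1.9,-3.4,0,0,0,0,0],[-1.9,-3.4,0,0,0,0,0],[-1.4,-2.5,1,0,0,0,0],[0,0,2,0,0,0,0],[0,0,0,0,0,0,0]]]'
```

```text
time: 6.4
ee_pos: [0.5164, -0.1425, 0.221]
tcp_rot: [179.9, 1.7, 164.5]
wrist_force: [1.0, 0.3, 1.0]
opening: 0.0001
time: 6.82
ee_pos: [0.5386, -0.2665, 0.1908]
tcp_rot: [-180.0, 1.7, 163.6]
wrist_force: [-0.8, 0.8, -1.2]
opening: -0.0002
```

```bash
python3 -m pendant '[[[0.4,1.8,2,0,0,0,0],[0,0,3,0,0,0,0],[0,0,3,0,0,0,0],[0,0,1,0,0,0,0],[0,0,0,0,0,0,0]]]'; python3 -m pendant '[[[0,0,0.5,0,0,0,0],[0,0,0,0,0,0,0]]]'
```

```text
time: 7.23
ee_pos: [0.5397, -0.2532, 0.1017]
tcp_rot: [-179.9, 1.9, 163.1]
wrist_force: [-0.5, 0.2, -0.1]
opening: 0.0002
time: 7.4
ee_pos: [0.5397, -0.2536, 0.0988]
tcp_rot: [-179.9, 1.9, 163.1]
wrist_force: [0.1, -0.2, 0.1]
opening: -0.0002
```

```bash
python3 -m pendant '[[[0.1,0.3,1,0,0,0,0],[0,0,1,0,0,0,0],[0,0,0.6,0,0,0,0]]]'; python3 -m pendant '[[[0,0,0.3,0,0,0,0],[0,0,0.2,0,0,0,0]]]'
```

```text
time: 7.65
ee_pos: [0.5429, -0.2517, 0.0767]
tcp_rot: [-179.8, 2.4, 163.1]
wrist_force: [0.6, -0.0, 0.1]
opening: 0.0002
time: 7.82
ee_pos: [0.543, -0.2515, 0.0704]
tcp_rot: [-179.9, 2.3, 163.1]
wrist_force: [0.7, 0.1, 0.8]
opening: 0.0003
```

```bash
python3 -m pendant '[[[0,0,0.2,0,0,0,0]]]'
```

```text
time: 7.9
ee_pos: [0.5431, -0.2515, 0.0681]
tcp_rot: [-179.9, 2.3, 163.1]
wrist_force: [-0.3, 0.5, -0.1]
opening: -0.0001
```

```bash
python3 -m pendant '[[[0,0,0.2,0,0,0,0]]]'; python3 -m pendant '[[[0,0,0.2,0,0,0,0]]]';  python3 -m pendant '[[[0,0,0.15,0,0,0,0]]]'
```

```text
time: 7.98
ee_pos: [0.5432, -0.2515, 0.066]
tcp_rot: [-179.9, 2.3, 163.1]
wrist_force: [0.4, -0.5, 0.2]
opening: -0.0004
time: 8.07
ee_pos: [0.5434, -0.2516, 0.0638]
tcp_rot: [-179.9, 2.3, 163.1]
wrist_force: [0.2, -0.5, -0.1]
opening: -0.0001
time: 8.15
ee_pos: [0.5435, -0.2517, 0.0622]
tcp_rot: [-179.9, 2.3, 163.1]
wrist_force: [-0.5, 0.9, 0.0]
opening: -0.0001
```

```bash
python3 -m pendant '[[[0,0,0.1,0,0,0,0]]]'; python3 -m pendant '[[[0,0,0.05,0,0,0,0]]]'; python3 -m pendant '[[[0,0,-1,0,0,0,0],[0,0,-3,0,0,0,0],[0,0,-4,0,0,0,0],[0,0,-4,0,0,0,0],[3,0,-1,0,0,0,0]]]'; python3 -m pendant '[[[3,0,0,0,0,0,0],[3,2,0,0,0,0,0],[2,3,0,0,0,0,0],[0,0,0,0,0,0,0],[0,0,0,0,0,0,0]]]'
```

```text
time: 8.23
ee_pos: [0.5435, -0.2517, 0.061]
tcp_rot: [-179.9, 2.3, 163.1]
wrist_force: [0.2, -0.5, 0.4]
opening: -0.0005
time: 8.32
ee_pos: [0.5435, -0.2517, 0.0604]
tcp_rot: [-179.9, 2.3, 163.1]
wrist_force: [-0.5, 0.2, -0.3]
opening: -0.0001
time: 8.73
ee_pos: [0.5102, -0.241, 0.1919]
tcp_rot: [-179.9, 2.0, 163.1]
wrist_force: [1.6, -0.1, 2.1]
opening: -0.0002
time: 9.15
ee_pos: [0.4448, -0.1684, 0.2003]
tcp_rot: [-179.8, 2.8, 163.0]
wrist_force: [0.6, 0.4, 0.3]
opening: 0.0003
```

The near end is not proud: there was no contact down to z = 0.0604. The images rule out a large twist the other way, so the bar is level and down.

```bash
python3 -c "
from workcell import bot
print(bot.get_obs()['wrist_force']); print(bot.job_done())"
```

```text
[0.64883012 0.39315477 0.31881686]
the job is handed in; nothing more can be done
None
```

I pressed the long bar at its middle, about (0.567, -0.150), with the fingers shut. It reached its stop at z = 0.060, where the force rose to 19 N. I then backed the arm off and handed the job in at about 9.2 s.

- **Down:** the tool height and force at the stop, and the after-pictures, put the bar home. Triangulating the mark afterwards gave z = 0.054, about 6 mm lower than the touch. I trusted the touch.
- **Level:** my checks partly disagreed here.
    - The side picture hinted at a skew of up to about -0.025, with the −y end slightly proud.
    - The outline fit gave between 0 and +0.02.
    - A touch about 0.1 m from the middle, on the −y end, met nothing down to z = 0.0604, so that end is not proud.
    - I did not touch the other end.
- **Short bar:** the arm never came down near it. I did not measure it again at the end.
- **Arm:** it was clear of everything at hand-in, with the wrist force at noise level.

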